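Load the remote-control tester and throw its drive lever to the green notch

TASK

Load the keypad tester: lay the black remote control flat, keys up, in the orange-walled cradle so that it rests on the cradle floor, and let go of it. Then throw the red-handled lever of the drive unit into the notch marked with the green dot and let it go there. Leave the other things on the bench where they are.

Things in the scene. Friction and masses are not known exactly. Their poses are not given: they have to be found in the camera images.
- remote_control: black remote control with rows of small keys, 165 x 46 x 20 mm, about 0.1 kg, lying keys up on the bench; origin at the centre of its underside, x along its length, y across it, z up through the keys. Best gripped across its 46 mm width at mid-length
- cradle: fixed aluminium cradle with low orange walls, on a thin rubber strip; origin at the centre of its underside, x along its length. Compartment 173 mm (x) by 54 mm (y) inside, floor 26 mm above the origin; walls 5 mm thick, 10 mm above the floor. The long walls are open over the middle 73 mm, with room for fingers on both sides. The remote may lie either way round
- cradle_floor (a point): centre of the cradle's compartment floor; same axes as the cradle
- drive_unit: fixed drive unit: grey column (36 mm radius), dark quadrant plate reaching 143 mm out in front (top 48 mm high) with a notched steel rim 55 mm high. A round blue head (75 mm radius, 145 to 222 mm high, black cap above to 268 mm) overhangs the lever. Origin on the bench on the lever's pivot axis, front towards -x, z up; notches at -0.45, -0.15, 0.15 and 0.45 rad about z from -x
- lever_pivot (a point): point on the lever's pivot axis, 103 mm above the bench; same axes as the drive unit
- feed_lever (a joint): lever angle about the vertical pivot, rad: 0 in the end notch at the white dot (where it starts), 0.30, 0.60 and 0.90 in the other notches; grows counter-clockwise seen from above (handle goes to the robot's right). A spring detent pulls it into the nearest notch; leaving one takes up to about 6 N at the handle
- lever_grip (a point): centre of the lever's upright red handle, a round grip of 11 mm radius from 66 to 133 mm high, 100 mm from the pivot axis; this point is 103 mm high. Because of the blue head above, take it with the tool slanting about 25 to 45 degrees from vertical, reaching in under the head from outside
- lever_mark (a point): point 132 mm from the pivot axis on the lever's centre line, just beyond the lever's white detent plunger: it lies over a notch's dot when the lever is in that notch
- green_dot: centre of the green dot, 17 mm wide, on the quadrant plate outside the wanted notch, 132 mm from the pivot axis; it may be at any of the three notches other than the white one
- yellow_dot: the same in yellow: another notch, not wanted
- black_dot: the same in black: another notch, not wanted
- white_dot: the same in white: the end notch in which the lever starts
- screwdriver_stub: bystander: short screwdriver with an orange handle, 110 mm long, loose on the white board; origin at the centre of its underside
- adapter_2: bystander: black mains adapter, 143 x 60 x 34 mm, loose on the bench; origin at the centre of its underside

How it is judged:
On the way, in this order (a step that is already met when the one before it is completed fails the run):
1. the remote control lies flat, keys up, on the floor of the cradle, let go (horizontal distance between remote_control and cradle_floor below 0.01 m and z of remote_control in the frame of cradle_floor below 0.005 m and angle between the x axis of remote_control and the x axis of cradle_floor, either way round below 0.12 rad and angle between remote_control's own z axis and vertical below 0.1 rad and contact force between the fingers and remote_control below 0.1 N), for 0.2 s.
2. the lever is in the notch with the green dot (horizontal distance between lever_mark and green_dot below 0.007 m), for 0.2 s.
At the end, for the whole second after the job is handed in: The remote control rests keys up on the cradle floor (centre within 10 mm of the floor's centre, underside less than 5 mm above it, within 0.12 rad of the cradle's length and 0.1 rad of level) and the lever rests in the green dot's notch (its mark within 7 mm of the dot's centre) (horizontal distance between remote_control and cradle_floor below 0.01 m and z of remote_control in the frame of cradle_floor below 0.005 m and angle between the x axis of remote_control and the x axis of cradle_floor, either way round below 0.12 rad and angle between remote_control's own z axis and vertical below 0.1 rad and linear speed of remote_control below 0.02 m/s and horizontal distance between lever_mark and green_dot below 0.007 m and velocity of joint feed_lever between -0.1 and 0.1 rad/s); the robot touches nothing.
It fails at once if the screwdriver or the adapter is moved by more than 30 mm (distance of any of screwdriver_stub, adapter_2 from where it was at the start of the episode above 0.03 m).
It also fails if it takes over 48 s, if anything falls off the work surface, if the arm or the gripper's body presses on something with over 40 N, if the wrist force passes 120 N, or if a joint passes its speed limit or range.

ROBOT

A 6-joint arm with a two-finger parallel gripper is mounted at the origin on a cart in front of the work surface, level with it; the furniture and walls round the work are solid. World frame = base frame: x ahead of the robot, y to its left, z up, the work surface at z = 0. Lengths are in m, angles in rad, forces in N, time in s.
With the tool pointing down it reaches from about 0.275 to 0.85 m from the base axis. Payload 5.2 kg.
Tool frame: the origin (TCP) lies at the centre of the arm's flange, where the gripper is bolted on; the fingertips stand 173 mm ahead of it and the grasp point (between the pads) lies 155 mm ahead of it; z points along the fingers, y is the line along which they close (so a half turn about z gives the same grasp; the last joint's range is limited). The gripper opens to 85 mm and grips with 20 to 120 N. Pads are 22 mm wide; open, the fingers measure 114 mm over their backs; the gripper's body (76 mm by 85 mm) begins 54 mm behind the grasp point. The pads swing forward as they close: fully open they stand 13 mm farther back than shut.
Start: joints at [-1.539, 0.259, 1.535, -0, 1.348, -0.203], TCP at [0.128, -0.535, 0.405] pointing down, gripper open.
Joint ranges: [-3.14, 3.14], [-0.91, 2.08], [0.19, 2.58], [-1.22, 4.36], [0.22, 2.71], [-3.12, 3.12]. Speed limits (rad/s): [2.57, 2.57, 3.14, 3.14, 3.14, 3.14].

INTERFACE

Orientations are given as a rotation vector (axis times angle).
In Python, from rig import bot, optics, ticket gives the robot as it stands. The module is installed in compiled form; this text tells all that it offers.
- The arm moves only by the tool move_arm, never from a script. Its argument "deltas" is a list of rows, each an object with "slide": the shift along the world's x, y, z each as a share of 1 m, from -1 to 1, a list of three; "rotation": the turn, a rotation vector about the world's x, y, z each as a share of 30 degrees, from -1 to 1, a list of three; "fingers": the closure, from 0 (fully open) to 1 (shut). In form: [{"slide": [x, y, z], "rotation": [wx, wy, wz], "fingers": fingers}, ...]. A call has 1 to 20 rows; each row is the pose to reach, as a shift and turn from the pose commanded when the call began; what a row does not reach only later rows make up. A row lasts 1/12 s, in which the tool goes at most 41.7 mm and 7.16 degrees, less where a joint would pass 70% of its speed; a pose out of reach is approached as far as the arm can. A call with a number of a shift or a turn outside -1 to 1 is refused whole. A call with a gripper value outside its range is refused whole. The fingers move at their own pace and stop on an object; "grip_force" is the grip in N (left out, the last holds). Time passes only in rows, so rows that repeat a pose let the fingers close. It gives the time, the measured TCP pose, the force, the opening and the grip force at its end, in the units of the state.
- bot.state(): the state, without advancing time (a new reading comes with each control period).
- optics.snapshot(name): name is "scene" or "side" or "wrist"; returns a dict with "img" (384x512x3 uint8, red, green, blue), "depth" (384x512 float32, m along the optical axis (not along the pixel's ray), 0 where there is no reading), "K" (3x3 intrinsics, pixels), "k1" (the pictures are not rectified: a ray, as slopes to the right and down, at radius r is drawn at 1 + k1 r^2 times it, then the intrinsics apply), "rvec" (rotation vector, rad) and "tvec" (3), from world to camera coordinates, as OpenCV has them; the wrist camera has in their place "hand_eye" (4x4, takes a point from camera to tool coordinates, whose origin is the TCP and whose axes are the flange's). Camera axes: x right, y down, z forward; pixel columns grow to the right and rows downward; lengths in m; the calibration is good to about 2 mm. A picture is of the moment at which its call begins: read the wrist's pose just before it.
- ticket.close_job(): hands the job in; it is judged then, once.
The state is a dict: "clock": time; "joint_pos": joint angles; "joint_vel": joint speeds; "joint_efforts": joint torques, N m; "tool_pos": TCP position; "tool_rot": TCP orientation; "ft_force": force on the tool from outside, world axes, zero at the start; "ft_torque": the same for the moment, N m; "opening": finger opening in m; "grasp_force": force on a finger pad.
Only numpy, scipy, OpenCV 4.12 (cv2) and the standard library are available. Lean on these libraries where they do the work, as an engineer would, in place of code of your own. Each camera call takes 0.05 s, during which the arm holds its last target. There are 200 camera calls.

## Working session

There is one attempt and no reset: what is moved stays moved. The work goes in short steps, Python scripts to look and compute and a tool call to move; the robot and the scene stay as the last step left them, time stands still between calls to the robot, and variables do not carry over. Pictures are saved under pics/ and viewed, at most 10 in all, crops included, and the job is handed in when it is done.

Besides the shell and the picture viewer there is one more tool, called after "Call:" in YAML: its name, and indented under it one key for each argument. move_arm: Moves the arm, as the interface text tells. Its arguments: {"type":"object","properties":{"deltas":{"type":"array"},"grip_force":{"type":"number"}},"required":["deltas"]}

```bash
mkdir -p pics
cat > h.py <<'E'
import numpy as np, cv2, pickle
from scipy.spatial.transform import Rotation as R
def grab(bot,optics,n):
    s=bot.state(); d=optics.snapshot(n); d['state']=s; return d
def pts(d):
    """world point per pixel"""
    K=d['K'];h,w=d['depth'].shape
    v,u=np.mgrid[:h,:w].astype(float)
    xd=np.stack([(u-K[0,2])/K[0,0],(v-K[1,2])/K[1,1]],-1)
    x=xd.copy()
    for _ in range(20): x=xd/(1+d['k1']*(x**2).sum(-1,keepdims=True))
    P=np.concatenate([x,np.ones((h,w,1))],-1)*d['depth'][...,None]
    if 'hand_eye' in d:
        H=np.array(d['hand_eye']);P=P@H[:3,:3].T+H[:3,3]
        s=d['state'];return P@R.from_rotvec(s['tool_rot']).as_matrix().T+np.array(s['tool_pos'])
    return (P-np.ravel(d['tvec']))@R.from_rotvec(np.ravel(d['rvec'])).as_matrix()
def save(d,n): cv2.imwrite(n,d['img'][...,::-1])
E
python3 - <<'E'
from h import *
from rig import bot,optics,ticket
ds={}
for n in('scene','side'):
    d=grab(bot,optics,n);ds[n]=d
    R1=None if 'hand_eye' in d else -R.from_rotvec(np.ravel(d['rvec'])).as_matrix().T@np.ravel(d['tvec'])
    print(n,R1)
pickle.dump(ds,open('d0.pkl','wb'))
cv2.imwrite('pics/a.png',np.hstack([ds['scene']['img'],ds['side']['img']])[...,::-1][:, :])
im=cv2.imread('pics/a.png');print(im.shape,bot.state())
for n in ds: save(ds[n],f'pics/{n}0.png')
E
```

```text
scene [0.26430063 0.53019061 0.75810348]
side [0.36441892 0.79106929 1.07025069]
(384, 1024, 3) {'clock': 0.1, 'joint_pos': array([-1.53879150e+00,  2.59297556e-01,  1.53598564e+00,  4.04601557e-06,
        1.34800837e+00, -2.02795151e-01]), 'joint_vel': array([ 0.0013767 , -0.00155979, -0.00423959, -0.00071639,  0.00142813,
       -0.0012092 ]), 'joint_efforts': array([ 3.04656533e-03, -4.46966708e+01, -2.91247076e+01, -2.38387738e-04,
        6.26796056e-03, -1.40401210e-05]), 'tool_pos': array([ 0.12797648, -0.53470517,  0.403938  ]), 'tool_rot': array([-3.11828703e+00, -3.67776660e-01, -2.33661145e-04]), 'ft_force': array([ 0.32550043,  0.13663495, -0.44119719]), 'ft_torque': array([-0.0315828 ,  0.02236902, -0.03556358]), 'grasp_force': 0.0, 'opening': 0.08561049363085131}
```

View pics/scene0.png

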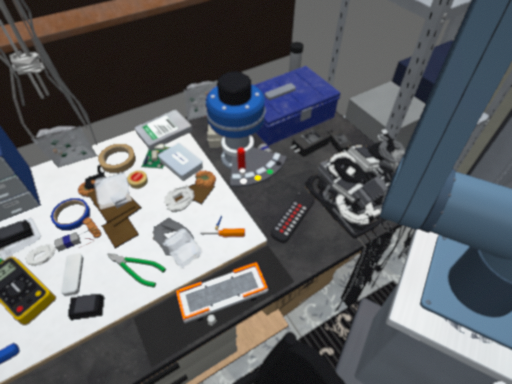

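View pics/side0.png

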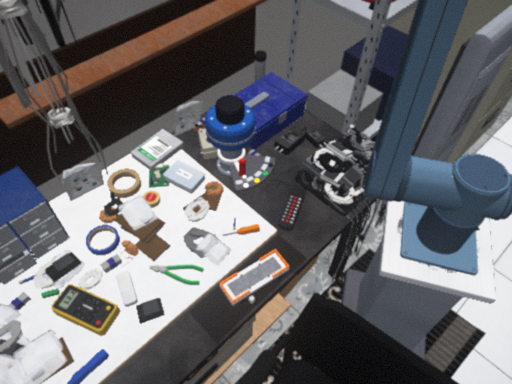

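The scene view shows the remote at about (291,220), the cradle at (223,290), the red handle at (241,157), and dots along the quadrant from about (235,182) to (277,158). Next I measure these from depth and colour.

Run:
```python
from h import *
ds=pickle.load(open('d0.pkl','rb'))
crops=[]
for n,boxes in (('scene',[(195,70,100,125),(265,190,60,60),(170,255,105,70)]),('side',[(195,90,90,110)])):
    d=ds[n];P=pts(d);d['P']=P;im=d['img'];hsv=cv2.cvtColor(im,cv2.COLOR_RGB2HSV)
    h,s,v=[hsv[...,i].astype(int) for i in range(3)]
    X,Y,Z=P[...,0],P[...,1],P[...,2]
    def rep(t,m,k=4):
        m=m&(d['depth']>0)
        c,l,st,ce=cv2.connectedComponentsWithStats(m.astype(np.uint8))
        for i in range(1,c):
            if st[i,4]>=k:
                q=P[l==i];print(n,t,st[i,4],ce[i].round(0),np.median(q,0).round(4),'z',q[:,2].min().round(3),q[:,2].max().round(3))
    reg=np.zeros(h.shape,bool);reg[120:200,205:300]=1
    rep('green',reg&(h>40)&(h<85)&(s>90)&(v>70))
    rep('yellow',reg&(h>20)&(h<36)&(s>120)&(v>100))
    rep('red',reg&((h<8)|(h>172))&(s>150)&(v>80),8)
    rep('white',reg&(s<40)&(v>150)&(Z<.06)&(Z>.03))
    big=np.zeros(h.shape,bool);big[230:330,150:310]=1
    rep('orange',big&(h>4)&(h<16)&(s>170)&(v>120),20)
    rep('blackcap',(v<60)&(Z>.2)&(Z<.3),100)
    # remote
    b=np.zeros(h.shape,bool); 
    b[(slice(185,255),slice(265,320)) if n=='scene' else (slice(185,240),slice(270,310))]=1
    m=b&(Z>.012)&(Z<.03)
    c,l,st,ce=cv2.connectedComponentsWithStats(m.astype(np.uint8));i=1+np.argmax(st[1:,4])
    q=P[l==i]; r=cv2.minAreaRect((q[:,:2]*1000).astype(np.float32)); print(n,'remote',st[i],r,np.median(q[:,2]))
    for x,y,w,hh in boxes:
        c=cv2.resize(im[y:y+hh,x:x+w],(400,300),interpolation=cv2.INTER_CUBIC);crops.append(c)
cv2.imwrite('pics/c.png',np.vstack([np.hstack(crops[:2]),np.hstack(crops[2:])])[...,::-1])
```

```text
scene green 31 [270. 171.] [ 0.5392 -0.0512  0.0486] z 0.046 0.052
scene yellow 34 [257. 178.] [ 0.5569 -0.0161  0.0487] z 0.045 0.052
scene red 122 [241. 158.] [ 0.6    -0.0054  0.1117] z 0.077 0.135
scene white 8 [222. 140.] [ 0.7223 -0.0996  0.0448] z 0.033 0.055
scene white 37 [276. 156.] [ 0.5471 -0.1073  0.0538] z 0.045 0.058
scene white 47 [270. 164.] [ 0.5495 -0.073   0.0535] z 0.045 0.056
scene white 50 [260. 170.] [ 0.5606 -0.0401  0.0533] z 0.046 0.057
scene white 128 [243. 177.] [0.5866 0.0053 0.0524] z 0.045 0.058
scene white 27 [211. 191.] [0.6454 0.0743 0.0368] z 0.031 0.059
scene orange 101 [248. 267.] [0.4603 0.211  0.036 ] z -0.001 0.04
scene orange 71 [258. 287.] [0.4135 0.2441 0.0367] z -0.002 0.041
scene orange 177 [187. 300.] [0.536  0.3447 0.0371] z -0.003 0.042
scene blackcap 8303 [169.  42.] [ 0.9287 -0.1752  0.2525] z 0.2 0.3
scene blackcap 958 [35. 88.] [1.1085 0.1384 0.2361] z 0.2 0.299
scene blackcap 514 [ 6. 91.] [1.1368 0.1844 0.2457] z 0.2 0.3
scene blackcap 943 [234.  88.] [ 0.6534 -0.0737  0.2658] z 0.226 0.271
scene remote [ 271  185   49   57 1059]
[... 748 characters left out ...]
.042 ] z 0.039 0.059
side orange 45 [246. 231.] [0.543  0.1627 0.0381] z 0.031 0.044
side orange 96 [276. 257.] [0.4377 0.2148 0.038 ] z -0.002 0.044
side orange 39 [228. 278.] [0.5457 0.3157 0.0391] z 0.002 0.043
side orange 21 [238. 297.] [0.5032 0.3619 0.0378] z 0.035 0.042
side blackcap 5273 [163.  69.] [ 0.918  -0.1984  0.2531] z 0.2 0.3
side blackcap 679 [229. 109.] [ 0.6596 -0.0754  0.2672] z 0.227 0.274
side blackcap 1616 [ 22. 142.] [1.1426 0.191  0.2508] z 0.2 0.3
side blackcap 187 [ 55. 135.] [1.1003 0.1208 0.2216] z 0.2 0.299
side remote [279 185  31  45 676] ((430.65582275390625, 18.65441131591797), (174.23374938964844, 51.695953369140625), 82.19780731201172) 0.02023031498791525
```

View pics/c.png

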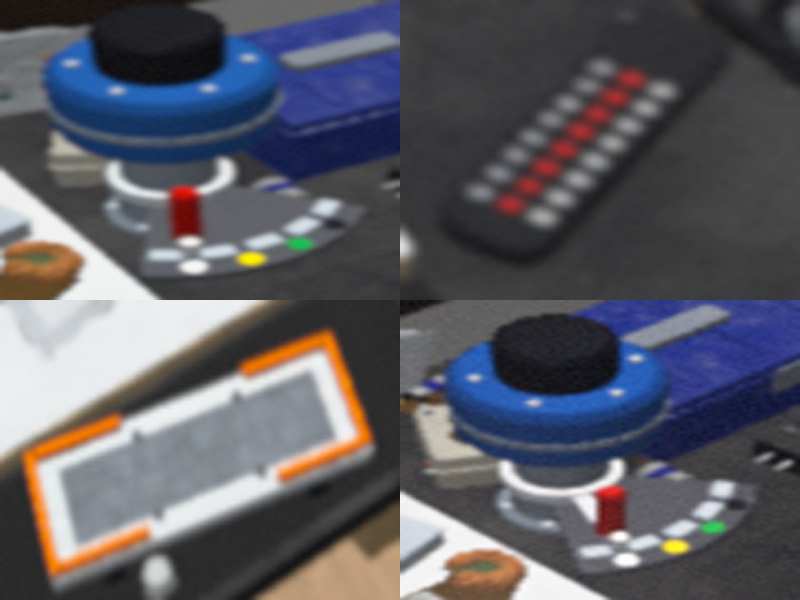

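Green is the third notch from the white one (feed_lever 0.6), at about (0.539,-0.052). Next I refine the fits and check obstacles on the swing path.

Run:
```python
from h import *
from scipy.optimize import least_squares
ds=pickle.load(open('d0.pkl','rb'))
for n in ds:
    d=ds[n];P=pts(d);ok=d['depth']>0
    hsv=cv2.cvtColor(d['img'],cv2.COLOR_RGB2HSV);h,s,v=[hsv[...,i].astype(int) for i in range(3)]
    X,Y,Z=P[...,0],P[...,1],P[...,2]
    m=ok&(Z>.262)&(Z<.28)&(abs(X-.66)<.08)&(abs(Y+.08)<.08)
    print(n,'cap',cv2.minEnclosingCircle((P[m][:,:2]*1000).astype(np.float32)),np.median(P[m],0))
    m=ok&(Z>.03)&(Z<.05)&(h>4)&(h<16)&(s>150)&(v>100)&(X>.37)&(X<.6)&(Y>.14)&(Y<.42)
    q=(P[m][:,:2]*1000).astype(np.float32);print('cradle',cv2.minAreaRect(q),np.median(P[m][:,2]))
    m=ok&(Z>.012)&(Z<.027)&(X>.3)&(X<.54)&(abs(Y-.0)<.05)&(v<130)
    c,l,st,ce=cv2.connectedComponentsWithStats(m.astype(np.uint8));
    print([ (st[i].tolist()) for i in range(1,c) if st[i,4]>100])
    # obstacles
    if n=='side':
        H=np.full((14,16),-1.)
        for i in range(14):
            for j in range(16):
                mm=ok&(X>.05*i)&(X<.05*i+.05)&(Y>-.6+.05*j)&(Y<-.55+.05*j)&(Z<.6)
                if mm.sum()>3:H[i,j]=np.percentile(P[mm][:,2],97)
        np.set_printoptions(linewidth=200);print('rows x0..0.65, cols y -.6..+.15');print((H*100).round(0).astype(int))
```

```text
scene cap ((663.9344482421875, -93.49725341796875), 42.83351516723633) [ 0.6604576  -0.08713092  0.26793368]
cradle ((521.1754150390625, 252.55950927734375), (184.29525756835938, 174.3394775390625), 50.074798583984375) 0.03716376598110579
[[281, 193, 34, 33, 505], [317, 198, 31, 32, 200]]
side cap ((662.9483032226562, -93.75437927246094), 42.074188232421875) [ 0.66255857 -0.088836    0.26880745]
cradle ((521.1731567382812, 251.2803497314453), (184.3837432861328, 173.22442626953125), 50.95071029663086) 0.03901640455661038
[[283, 187, 23, 28, 345], [310, 190, 28, 22, 125]]
rows x0..0.65, cols y -.6..+.15
[[ -70  -70  -70  -71  -70 -100 -100 -100 -100 -100   30   30   30   29    0    0]
 [ -70  -70  -71  -70  -70  -70  -71  -70  -61 -100    2   30   29   25    0    0]
 [-100  -70  -70  -71  -70  -70  -70  -70   -9    0    1   28   28   26    0    0]
 [-100 -100 -100 -100 -100 -100  -71  -70  -20   -2    0   60   47   30    0 -100]
 [-100 -100 -100 -100  -70  -70  -71   13   12    8    6   60   48   31 -100 -100]
 [  35   39 -100 -100 -100  -71  -70   13   13   59   59   56   35   20 -100 -100]
 [  36   39 -100 -100    0    2   13   13   13   12   12   12    1    1    1    0]
 [  33 -100 -100 -100    0    1    3   10   12   13   13    3    1    1    1    1]
 [  33 -100 -100    0    1    3    3    1    8    9    3    2    2    2    2    1]
 [-100 -100 -100   10   10    3    4    4    3    1    1    1    2    2    2    2]
 [-100 -100 -100   10   10   10   10    4    3    6    6    5    1    2    5    4]
 [-100 -100   10   10   10   10   10   10    9   22   22   13    6    2    3    4]
 [-100 -100   10   10   11   12   12   10   14   27   27   22    6    7    4    4]
 [-100   14   39   39   39   11   12 -100 -100   27   27   23    7    8    7    6]]
```

Call:
move_arm:
  deltas:
    - {"slide": [0.29, 0.55, 0.0], "rotation": [0, 0, 0], "fingers": 0}
    - {"slide": [0.29, 0.55, 0.0], "rotation": [0, 0, 0], "fingers": 0}
    - {"slide": [0.29, 0.55, 0.0], "rotation": [0, 0, 0], "fingers": 0}
    - {"slide": [0.29, 0.55, 0.0], "rotation": [0, 0, 0], "fingers": 0}
    - {"slide": [0.29, 0.55, 0.0], "rotation": [0, 0, 0], "fingers": 0}
    - {"slide": [0.29, 0.55, 0.0], "rotation": [0, 0, 0], "fingers": 0}
    - {"slide": [0.29, 0.55, 0.0], "rotation": [0, 0, 0], "fingers": 0}
    - {"slide": [0.29, 0.55, 0.0], "rotation": [0, 0, 0], "fingers": 0}
    - {"slide": [0.29, 0.55, 0.0], "rotation": [0, 0, 0], "fingers": 0}
    - {"slide": [0.29, 0.55, 0.0], "rotation": [0, 0, 0], "fingers": 0}
    - {"slide": [0.29, 0.55, 0.0], "rotation": [0, 0, 0], "fingers": 0}
    - {"slide": [0.29, 0.55, 0.0], "rotation": [0, 0, 0], "fingers": 0}
    - {"slide": [0.29, 0.55, 0.0], "rotation": [0, 0, 0], "fingers": 0}
    - {"slide": [0.29, 0.55, 0.0], "rotation": [0, 0, 0], "fingers": 0}
    - {"slide": [0.29, 0.55, 0.0], "rotation": [0, 0, 0], "fingers": 0}
    - {"slide": [0.29, 0.55, 0.0], "rotation": [0, 0, 0], "fingers": 0}
    - {"slide": [0.29, 0.55, 0.0], "rotation": [0, 0, 0], "fingers": 0}
    - {"slide": [0.29, 0.55, 0.0], "rotation": [0, 0, 0], "fingers": 0}
    - {"slide": [0.29, 0.55, 0.0], "rotation": [0, 0, 0], "fingers": 0}
    - {"slide": [0.29, 0.55, 0.0], "rotation": [0, 0, 0], "fingers": 0}

```text
clock: 1.77
tool_pos: [0.4176, 0.0138, 0.4046]
tool_rot: [3.12, 0.364, -0.001]
ft_force: [-0.5, -0.1, -0.3]
opening: 0.0854
grasp_force: 0.0
```

Run:
```python
from h import *
from rig import bot,optics,ticket
d=grab(bot,optics,'wrist');pickle.dump(d,open('w1.pkl','wb'));save(d,'pics/w1.png')
s=d['state'];print(s['clock'],s['joint_pos'],s['tool_pos'],s['tool_rot']);print(np.round(d['hand_eye'],3))
P=pts(d);print(P[192,256],P[20,20],P[20,490],P[360,20],P[360,490])
```

```text
1.7667 [-2.35255642e-01  1.50905124e-02  1.82310645e+00 -3.04529903e-04
  1.30363023e+00  1.10343079e+00] [0.417596   0.01378859 0.40464504] [ 3.12025130e+00  3.63882360e-01 -5.04643824e-04]
[[ 0.    -0.961 -0.275  0.07 ]
 [ 1.     0.    -0.001  0.001]
 [ 0.001 -0.275  0.961  0.029]
 [ 0.     0.     0.     1.   ]]
[ 0.37842176 -0.00040997  0.00121279] [0.50648305 0.2729021  0.0294753 ] [ 0.61369402 -0.18248961  0.03215509] [0.4011513  0.07661631 0.3036965 ] [ 0.43197968 -0.05353693  0.30369385]
```

View pics/w1.png

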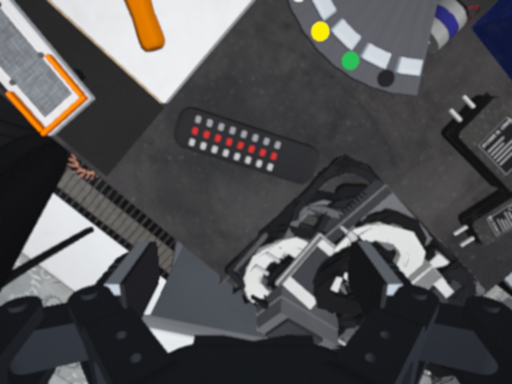

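The wrist view shows the remote from (176,125) to (318,165), with yellow (320,31), green (350,60) and black (387,78) dots and the cradle's end at upper left.

Run:
```python
from h import *
d=pickle.load(open('w1.pkl','rb'));P=pts(d);Z=P[...,2]
m=np.zeros(Z.shape,np.uint8);m[95:195,165:330]=1;m&=((Z>.011)&(Z<.03)).astype(np.uint8)
m=cv2.morphologyEx(m,cv2.MORPH_OPEN,np.ones((7,7)))
c,l,st,ce=cv2.connectedComponentsWithStats(m);i=1+np.argmax(st[1:,4]);q=P[l==i]
print('remote',st[i],cv2.minAreaRect((q[:,:2]*1000).astype(np.float32)),np.median(q,0))
hsv=cv2.cvtColor(d['img'],cv2.COLOR_RGB2HSV).astype(int);h,s,v=hsv[...,0],hsv[...,1],hsv[...,2]
m=(h>170)|(h<6);m&=(s>120)&(v>90);m[:100]=0;m[180:]=0;m[:,:170]=0;m[:,330:]=0
k=P[m];print('keys',np.median(k,0));c=k[:,:2]-k[:,:2].mean(0);a=np.linalg.svd(c,full_matrices=False)[2][0];print('key dir',a,np.degrees(np.arctan2(a[1],a[0])))
for n,(u,w) in dict(yel=(320,31),gr=(350,60),bl=(387,78)).items():
    p=np.median(P[w-2:w+3,u-2:u+3].reshape(-1,3),0);print(n,p,np.hypot(*(p[:2]-[.6635,-.0935])),np.arctan2(-(p[1]+.0935),-(p[0]-.6635)))
```

```text
remote [ 175  108  144   76 5781] ((432.0372619628906, 22.822708129882812), (165.3680419921875, 46.26859664916992), 85.45723724365234) [0.43356763 0.02444441 0.02085666]
keys [0.43351298 0.04046751 0.02181284]
key dir [-0.07650107 -0.9970695 ] -94.38747513343253
yel [ 0.55817736 -0.01812966  0.05150941] 0.1295127283252802 -0.6211283298734425
gr [ 0.54040722 -0.05270297  0.05191688] 0.12967740612085157 -0.32003939690567673
bl [ 0.53350263 -0.09290734  0.0517422 ] 0.12999872578557753 -0.004558976223779125
```

Run:
```python
from h import *
d=pickle.load(open('w1.pkl','rb'));P=pts(d).reshape(-1,3)
a=np.radians(-4.54);e=np.array([np.cos(a),np.sin(a)]);f=np.array([-e[1],e[0]])
r=P[:,:2]-[.432,.0228];u=r@e;w=r@f
m=(abs(u)<.075)&(abs(u)>.028)&(abs(w)<.02)&(P[:,2]<.1);print('clear',m.sum(),P[m][:,2].max())
ds=pickle.load(open('d0.pkl','rb'))
for n,r0 in(('scene',250),('side',245)):
    d=ds[n];P=pts(d);hsv=cv2.cvtColor(d['img'],cv2.COLOR_RGB2HSV).astype(int);h,s,v=hsv[...,0],hsv[...,1],hsv[...,2];Z=P[...,2]
    m=(d['depth']>0)&(Z>.030)&(Z<.046)&(h>4)&(h<16)&(s>150)&(v>100)&(P[...,0]>.37)&(P[...,0]<.6)&(P[...,1]>.14)&(P[...,1]<.42)
    m[:r0]=0
    print(n,m.sum(),cv2.minAreaRect((P[m][:,:2]*1000).astype(np.float32)),np.median(P[m][:,2]))
```

```text
clear 2744 0.004647064580500737
scene 301 ((478.9796447753906, 287.9695739746094), (184.26705932617188, 64.53697204589844), 49.89273452758789) 0.03716376598110579
side 201 ((479.7926025390625, 284.759521484375), (184.5816192626953, 65.64730834960938), 50.41341781616211) 0.03871986483596741
```

Call:
move_arm:
  deltas:
    - {"slide": [0.0144, 0.009, -0.03], "rotation": [0, 0, 0.2], "fingers": 0}
    - {"slide": [0.0144, 0.009, -0.03], "rotation": [0, 0, 0.4], "fingers": 0}
    - {"slide": [0.0144, 0.009, -0.05], "rotation": [0, 0, 0.6], "fingers": 0}
    - {"slide": [0.0144, 0.009, -0.05], "rotation": [0, 0, 0.8], "fingers": 0}

```text
clock: 2.15
tool_pos: [0.4314, 0.0231, 0.352]
tool_rot: [-2.972, -1.012, 0.006]
ft_force: [-0.9, 0.0, -0.3]
opening: 0.0855
grasp_force: 0.0
```

Call:
move_arm:
  deltas:
    - {"slide": [0, 0, -0.02], "rotation": [0, 0, 0.2], "fingers": 0}
    - {"slide": [0, 0, -0.03], "rotation": [0, 0, 0.4], "fingers": 0}
    - {"slide": [0, 0, -0.05], "rotation": [0, 0, 0.6], "fingers": 0}
    - {"slide": [0, 0, -0.05], "rotation": [0, 0, 0.8], "fingers": 0}

```text
clock: 2.48
tool_pos: [0.431, 0.023, 0.302]
tool_rot: [-2.696, -1.607, 0.006]
ft_force: [-0.1, 0.2, -0.0]
opening: 0.0856
grasp_force: 0.0
```

Call:
move_arm:
  deltas:
    - {"slide": [0, 0, -0.02], "rotation": [0, 0, 0.2], "fingers": 0}
    - {"slide": [0, 0, -0.03], "rotation": [0, 0, 0.4], "fingers": 0}
    - {"slide": [0, 0, -0.05], "rotation": [0, 0, 0.6], "fingers": 0}
    - {"slide": [0, 0, -0.05], "rotation": [0, 0, 0.807], "fingers": 0}
    - {"slide": [0, 0, -0.05], "rotation": [0, 0, 0.807], "fingers": 0}
    - {"slide": [0, 0, -0.05], "rotation": [0, 0, 0.807], "fingers": 0}

```text
clock: 2.98
tool_pos: [0.4325, 0.0231, 0.2549]
tool_rot: [2.309, 2.13, 0.0]
ft_force: [-0.6, -0.1, -0.4]
opening: 0.0857
grasp_force: 0.0
```

Run:
```python
from h import *
from rig import bot
s=bot.state();M=R.from_rotvec(s['tool_rot']).as_matrix();print(s['clock'],s['tool_pos'],s['joint_pos']);print(M,np.degrees(np.arctan2(M[1,1],M[0,1])))
```

```text
2.9833 [0.43248463 0.02310078 0.25486256] [-2.05326671e-01  2.22063944e-01  2.00417363e+00 -4.52156785e-05
  9.15134438e-01 -1.24360798e-01]
[[ 8.08499738e-02  9.96726260e-01  2.08704365e-04]
 [ 9.96726280e-01 -8.08499586e-02 -8.00740654e-05]
 [-6.29381844e-05  2.14495112e-04 -9.99999975e-01]] -4.6374231516201485
```

Call:
move_arm:
  deltas:
    - {"slide": [0, 0, -0.04], "rotation": [0, 0, 0], "fingers": 0}
    - {"slide": [0, 0, -0.065], "rotation": [0, 0, 0], "fingers": 0}
    - {"slide": [0, 0, -0.082], "rotation": [0, 0, 0], "fingers": 0}
    - {"slide": [0, 0, -0.082], "rotation": [0, 0, 0], "fingers": 0}
    - {"slide": [0, 0, -0.082], "rotation": [0, 0, 0], "fingers": 0.4}
    - {"slide": [0, 0, -0.082], "rotation": [0, 0, 0], "fingers": 0.6}
    - {"slide": [0, 0, -0.082], "rotation": [0, 0, 0], "fingers": 0.8}
    - {"slide": [0, 0, -0.082], "rotation": [0, 0, 0], "fingers": 0.8}
    - {"slide": [0, 0, -0.082], "rotation": [0, 0, 0], "fingers": 0.8}
    - {"slide": [0, 0, -0.082], "rotation": [0, 0, 0], "fingers": 0.8}
    - {"slide": [0, 0, -0.082], "rotation": [0, 0, 0], "fingers": 0.8}
    - {"slide": [0, 0, -0.082], "rotation": [0, 0, 0], "fingers": 0.8}
  grip_force: 35

```text
clock: 3.98
tool_pos: [0.4332, 0.0239, 0.1743]
tool_rot: [2.302, 2.133, 0.003]
ft_force: [-0.6, -0.2, 4.5]
opening: 0.0444
grasp_force: 35.5
```

Call:
move_arm:
  deltas:
    - {"slide": [0, 0, 0.03], "rotation": [0, 0, 0], "fingers": 0.8}
    - {"slide": [0, 0, 0.06], "rotation": [0, 0, 0], "fingers": 0.8}
    - {"slide": [0, 0, 0.1], "rotation": [0, 0, 0], "fingers": 0.8}
    - {"slide": [0, 0, 0.13], "rotation": [0, 0, 0], "fingers": 0.8}
    - {"slide": [0, 0, 0.13], "rotation": [0, 0, 0], "fingers": 0.8}

```text
clock: 4.4
tool_pos: [0.4345, 0.0238, 0.3095]
tool_rot: [2.296, 2.128, 0.012]
ft_force: [0.4, -0.0, -0.0]
opening: 0.0446
grasp_force: 36.8
```

Run:
```python
from h import *
from rig import bot,optics
d=pickle.load(open('w1.pkl','rb'));P=pts(d);hsv=cv2.cvtColor(d['img'],cv2.COLOR_RGB2HSV).astype(int);h,s,v=hsv[...,0],hsv[...,1],hsv[...,2];Z=P[...,2]
m=(Z>.030)&(Z<.046)&(h>4)&(h<16)&(s>150)&(v>100);m[:,100:]=0
a=np.radians(50.2);e=np.array([np.cos(a),np.sin(a)]);f=np.array([-e[1],e[0]])
r=P[m][:,:2]-[.48,.2855];u=r@e;w=r@f
print(m.sum(),'u',np.percentile(u,[0,1,99,100]),'w',np.percentile(w,[0,1,99,100]),'expect ±.0915 ±.032; z',np.median(P[m][:,2]))
for u0 in (-.09,-.08,-.07,-.06): 
  k=abs(u-u0)<.005; print(u0,k.sum(),w[k].min() if k.any() else 0,w[k].max() if k.any() else 0)
s=bot.state();print(s['tool_pos'],s['ft_force'],s['opening'])
d=grab(bot,optics,'wrist');save(d,'pics/w2.png');pickle.dump(d,open('w2.pkl','wb'))
```

```text
513 u [-0.09128703 -0.09087441 -0.03737964 -0.035723  ] w [-0.03277282 -0.03217808  0.03203002  0.03254878] expect ±.0915 ±.032; z 0.03818424457135117
-0.09 163 -0.032159969138845064 0.03165499049032024
-0.08 72 -0.03219385253328887 0.03236603741297403
-0.07 69 -0.03197051450852804 0.0325487798800203
-0.06 70 -0.03277282351664256 0.03216264681380439
[0.43447971 0.02382787 0.30952366] [ 0.43995914 -0.02914183 -0.03220846] 0.0445715354337344
```

View pics/w2.png

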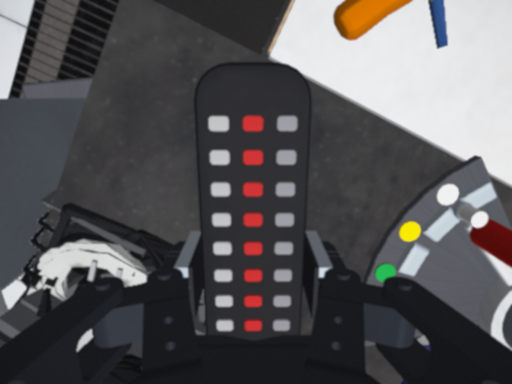

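The remote is held straight, keys up, with its end near (253,65). I measure it in the tool frame.

Run:
```python
from h import *
d=pickle.load(open('w2.pkl','rb'));s=d['state'];P=(pts(d)-s['tool_pos'])@R.from_rotvec(s['tool_rot']).as_matrix()
m=np.zeros(P.shape[:2],bool);m[55:230,190:320]=1;m&=(P[...,2]>.13)&(P[...,2]<.175);q=P[m]
print(m.sum(),'x max',np.percentile(q[:,0],[99,100]),'y',q[:,1].min(),q[:,1].max(),'z',np.median(q[:,2]))
for x in(.03,.05,.065):
  k=q[abs(q[:,0]-x)<.004];print(x,k[:,1].min(),k[:,1].max(),np.median(k[:,2]))
```

```text
18277 x max [0.080506   0.08167826] y -0.022981393858299812 0.02334966036649153 z 0.15357968468640198
0.03 -0.02270548694042024 0.023254303984490965 0.153436605831766
0.05 -0.02280087980147081 0.023335113592838526 0.15348096704365527
0.065 -0.022929572467201224 0.022936477169533023 0.15361584589005645
```

Call:
move_arm:
  deltas:
    - {"slide": [0.006, 0.03, 0], "rotation": [0, 0, -0.15], "fingers": 0.8}
    - {"slide": [0.012, 0.06, 0], "rotation": [0, 0, -0.3], "fingers": 0.8}
    - {"slide": [0.018, 0.095, 0], "rotation": [0, 0, -0.45], "fingers": 0.8}
    - {"slide": [0.023, 0.13, 0], "rotation": [0, 0, -0.6], "fingers": 0.8}

```text
clock: 4.78
tool_pos: [0.4551, 0.1551, 0.3021]
tool_rot: [-2.614, -1.741, 0.001]
ft_force: [1.1, 0.9, -0.8]
opening: 0.0446
grasp_force: 36.8
```

Call:
move_arm:
  deltas:
    - {"slide": [0.006, 0.035, 0], "rotation": [0, 0, -0.15], "fingers": 0.8}
    - {"slide": [0.012, 0.07, 0], "rotation": [0, 0, -0.3], "fingers": 0.8}
    - {"slide": [0.018, 0.105, 0], "rotation": [0, 0, -0.45], "fingers": 0.8}
    - {"slide": [0.023, 0.132, -0.02], "rotation": [0, 0, -0.573], "fingers": 0.8}
    - {"slide": [0.023, 0.132, -0.04], "rotation": [0, 0, -0.573], "fingers": 0.8}
    - {"slide": [0.023, 0.132, -0.04], "rotation": [0, 0, -0.573], "fingers": 0.8}
    - {"slide": [0.023, 0.132, -0.04], "rotation": [0, 0, -0.573], "fingers": 0.8}

```text
clock: 5.37
tool_pos: [0.4772, 0.2859, 0.2608]
tool_rot: [-2.841, -1.341, 0.008]
ft_force: [0.7, 0.3, -0.5]
opening: 0.0446
grasp_force: 36.8
```

```bash
cat > st.py <<'E'
from h import *
from rig import bot
s=bot.state();M=R.from_rotvec(s['tool_rot']).as_matrix();print(s['clock'],s['tool_pos'],s['joint_pos'].round(3),s['ft_force'].round(1),s['opening']);print(M.round(4),np.degrees(np.arctan2(M[1,0],M[0,0])))
E
python3 st.py
```

```text
5.3667 [0.47719881 0.28590127 0.26084601] [ 0.339  0.408  1.703 -0.     1.036  1.028] [ 0.7  0.3 -0.5] 0.04456618979077039
[[ 0.6355  0.7721 -0.0048]
 [ 0.7721 -0.6355 -0.002 ]
 [-0.0046 -0.0025 -1.    ]] 50.54066877285787
```

Call:
move_arm:
  deltas:
    - {"slide": [0.0034, 0.0004, -0.02], "rotation": [0, 0, -0.011], "fingers": 0.8}
    - {"slide": [0.0034, 0.0004, -0.035], "rotation": [0, 0, -0.011], "fingers": 0.8}
    - {"slide": [0.0034, 0.0004, -0.035], "rotation": [0, 0, -0.011], "fingers": 0.8}
    - {"slide": [0.0034, 0.0004, -0.035], "rotation": [0, 0, -0.011], "fingers": 0.8}
    - {"slide": [0.0034, 0.0004, -0.035], "rotation": [0, 0, -0.011], "fingers": 0.8}

```text
clock: 5.78
tool_pos: [0.4823, 0.286, 0.2291]
tool_rot: [2.846, 1.33, 0.003]
ft_force: [0.2, -0.6, -1.3]
opening: 0.0446
grasp_force: 36.8
```

```bash
python3 st.py
```

```text
5.7833 [0.48229985 0.28599043 0.22910174] [ 0.336  0.453  1.725 -0.     0.962  1.033] [ 0.2 -0.6 -1.3] 0.044584445638660916
[[ 6.416e-01  7.671e-01  1.600e-03]
 [ 7.671e-01 -6.416e-01  5.000e-04]
 [ 1.400e-03  9.000e-04 -1.000e+00]] 50.090605396008314
```

Call:
move_arm:
  deltas:
    - {"slide": [-0.0014, 0.0003, -0.008], "rotation": [0, 0, 0], "fingers": 0.8}
    - {"slide": [-0.0014, 0.0003, -0.014], "rotation": [0, 0, 0], "fingers": 0.8}
    - {"slide": [-0.0014, 0.0003, -0.018], "rotation": [0, 0, 0], "fingers": 0.8}
    - {"slide": [-0.0014, 0.0003, -0.018], "rotation": [0, 0, 0], "fingers": 0.8}
    - {"slide": [-0.0014, 0.0003, -0.018], "rotation": [0, 0, 0], "fingers": 0.8}
    - {"slide": [-0.0014, 0.0003, -0.018], "rotation": [0, 0, 0], "fingers": 0.8}
    - {"slide": [-0.0014, 0.0003, -0.018], "rotation": [0, 0, 0], "fingers": 0.8}

```text
clock: 6.37
tool_pos: [0.4805, 0.2869, 0.2099]
tool_rot: [2.846, 1.331, 0.001]
ft_force: [-0.2, -1.1, -1.0]
opening: 0.0443
grasp_force: 36.8
```

```bash
python3 st.py
```

```text
6.3667 [0.48049677 0.2868849  0.20988921] [0.339 0.478 1.743 0.    0.921 1.034] [-0.2 -1.1 -1. ] 0.04434261305788195
[[ 6.408e-01  7.677e-01  4.000e-04]
 [ 7.677e-01 -6.408e-01  1.000e-04]
 [ 3.000e-04  2.000e-04 -1.000e+00]] 50.14837280301791
```

Well aligned, no contact yet; lower to the floor gently.

Call:
move_arm:
  deltas:
    - {"slide": [0, -0.0004, -0.003], "rotation": [0, 0, 0], "fingers": 0.8}
    - {"slide": [0, -0.0004, -0.006], "rotation": [0, 0, 0], "fingers": 0.8}
    - {"slide": [0, -0.0004, -0.008], "rotation": [0, 0, 0], "fingers": 0.8}
    - {"slide": [0, -0.0004, -0.008], "rotation": [0, 0, 0], "fingers": 0.8}
    - {"slide": [0, -0.0004, -0.008], "rotation": [0, 0, 0], "fingers": 0.8}

```text
clock: 6.78
tool_pos: [0.4804, 0.2864, 0.2024]
tool_rot: [2.845, 1.331, 0.0]
ft_force: [-1.8, -0.9, 6.1]
opening: 0.0447
grasp_force: 37.6
```

Call:
move_arm:
  deltas:
    - {"slide": [0, 0, 0], "rotation": [0, 0, 0], "fingers": 0.3}
    - {"slide": [0, 0, 0], "rotation": [0, 0, 0], "fingers": 0.2}
    - {"slide": [0, 0, 0], "rotation": [0, 0, 0], "fingers": 0.1}
    - {"slide": [0, 0, 0], "rotation": [0, 0, 0], "fingers": 0.1}
    - {"slide": [0, 0, 0], "rotation": [0, 0, 0], "fingers": 0.1}
    - {"slide": [0, 0, 0.03], "rotation": [0, 0, 0], "fingers": 0.1}
    - {"slide": [0, 0, 0.07], "rotation": [0, 0, 0], "fingers": 0.1}
    - {"slide": [0, 0, 0.11], "rotation": [0, 0, 0], "fingers": 0.1}
    - {"slide": [0, 0, 0.15], "rotation": [0, 0, 0], "fingers": 0.1}
    - {"slide": [0, 0, 0.15], "rotation": [0, 0, 0], "fingers": 0.1}
    - {"slide": [0, 0, 0.15], "rotation": [0, 0, 0], "fingers": 0.1}
    - {"slide": [0, 0, 0.15], "rotation": [0, 0, 0], "fingers": 0.1}

```text
clock: 7.78
tool_pos: [0.4801, 0.2863, 0.3515]
tool_rot: [2.846, 1.331, -0.0]
ft_force: [-0.8, -0.0, -1.0]
opening: 0.0767
grasp_force: 0.0
```

```bash
python3 st.py
python3 - <<'E'
from h import *
from rig import bot,optics
d=grab(bot,optics,'wrist');save(d,'pics/w3.png');pickle.dump(d,open('w3.pkl','wb'))
P=pts(d);a=np.radians(50.2);e=np.array([np.cos(a),np.sin(a)]);f=np.array([-e[1],e[0]])
r=P[...,:2]-[.48,.2855];u=r@e;w=r@f;Z=P[...,2]
m=(abs(u)<.085)&(abs(w)<.026)&(Z>.042)&(Z<.06);q=P[m];print(m.sum(),np.median(q,0),cv2.minAreaRect((q[:,:2]*1000).astype(np.float32)))
for u0 in(-.07,-.03,0,.03,.07):
  k=m&(abs(u-u0)<.005);print(u0,k.sum(),np.median(Z[k]))
E
```

```text
7.7833 [0.48006915 0.28629285 0.35145189] [ 0.338  0.315  1.592 -0.     1.234  1.034] [-0.8 -0.  -1. ] 0.0766798918822696
[[ 6.408e-01  7.677e-01 -1.000e-04]
 [ 7.677e-01 -6.408e-01 -1.000e-04]
 [-1.000e-04 -1.000e-04 -1.000e+00]] 50.14626452015443
9005 [0.48740298 0.29324265 0.04871886] ((481.4454040527344, 285.91552734375), (163.25828552246094, 46.096900939941406), 50.19563293457031)
-0.07 435 0.04848551383563798
-0.03 514 0.04901689998026923
0 585 0.04874187995886381
0.03 623 0.0488731371459038
0.07 697 0.04864390354662396
```

View pics/w3.png

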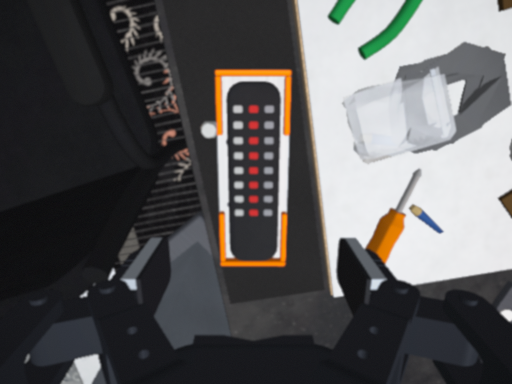

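The remote lies level in the cradle (top at 0.0487, centre within about 1.5 mm). Next I plan the lever approach.

```bash
cat > plan.py <<'E'
from h import *
from rig import bot
def target(az=144.5,t=35,sgn=1):
    a=np.radians(az);t=np.radians(t);o=np.array([np.cos(a),np.sin(a),0])
    z=-o*np.sin(t)-np.array([0,0,np.cos(t)]);y=sgn*np.array([np.sin(a),-np.cos(a),0]);return np.stack([np.cross(y,z),y,z],1)
def rep(G,p,n=1):
    s=bot.state();D=(R.from_matrix(G)*R.from_rotvec(s['tool_rot']).inv()).as_rotvec()
    print('slide',(np.array(p)-s['tool_pos']).round(4),'rot/30deg',(D/np.radians(30)).round(3),'|deg|',np.degrees(np.linalg.norm(D)).round(1))
E
python3 - <<'E'
from plan import *
for s in(1,-1):
    G=target(sgn=s);print(G.round(3));g=np.array([.605,-.014,.103])
    rep(G,g-G[:,2]*.255);rep(G,g-G[:,2]*.155)
E
```

```text
[[-0.667  0.581  0.467]
 [ 0.476  0.814 -0.333]
 [-0.574  0.    -0.819]]
slide [ 0.0061 -0.2153 -0.0385] rot/30deg [-1.29  -0.168  3.039] |deg| 99.2
slide [ 0.0528 -0.2486 -0.1205] rot/30deg [-1.29  -0.168  3.039] |deg| 99.2
[[ 0.667 -0.581  0.467]
 [-0.476 -0.814 -0.333]
 [ 0.574 -0.    -0.819]]
slide [ 0.0061 -0.2153 -0.0385] rot/30deg [ 0.161 -1.274 -2.758] |deg| 91.3
slide [ 0.0528 -0.2486 -0.1205] rot/30deg [ 0.161 -1.274 -2.758] |deg| 91.3
```

Call:
move_arm:
  deltas:
    - {"slide": [0, -0.015, 0], "rotation": [-0.08, -0.01, 0.19], "fingers": 0.1}
    - {"slide": [0, -0.03, 0], "rotation": [-0.16, -0.02, 0.38], "fingers": 0.1}
    - {"slide": [0.001, -0.045, 0], "rotation": [-0.24, -0.03, 0.57], "fingers": 0.1}
    - {"slide": [0.0015, -0.054, 0], "rotation": [-0.3225, -0.042, 0.76], "fingers": 0.1}

```text
clock: 8.17
tool_pos: [0.4815, 0.2311, 0.3494]
tool_rot: [2.39, 1.778, -0.085]
ft_force: [-0.3, -0.4, 0.6]
opening: 0.0767
grasp_force: 0.0
```

Call:
move_arm:
  deltas:
    - {"slide": [0, -0.015, 0], "rotation": [-0.08, -0.01, 0.19], "fingers": 0.1}
    - {"slide": [0, -0.03, 0], "rotation": [-0.16, -0.02, 0.38], "fingers": 0.1}
    - {"slide": [0.001, -0.045, 0], "rotation": [-0.24, -0.03, 0.57], "fingers": 0.1}
    - {"slide": [0.0015, -0.054, 0], "rotation": [-0.3225, -0.042, 0.76], "fingers": 0.1}
    - {"slide": [0.0015, -0.054, 0], "rotation": [-0.3225, -0.042, 0.76], "fingers": 0.1}

```text
clock: 8.58
tool_pos: [0.4826, 0.1772, 0.3495]
tool_rot: [1.882, 2.104, -0.15]
ft_force: [-0.6, 0.4, -0.0]
opening: 0.0768
grasp_force: 0.0
```

```bash
python3 st.py
python3 - <<'E'
from plan import *
G=target();g=np.array([.605,-.014,.103]);rep(G,g-G[:,2]*.255)
E
```

```text
8.5833 [0.48259536 0.17717077 0.34953365] [ 0.247  0.238  1.73  -0.359  1.107  0.286] [-0.6  0.4 -0. ] 0.07678512583853649
[[-0.0863  0.9831  0.1615]
 [ 0.9502  0.1299 -0.2833]
 [-0.2995  0.129  -0.9453]] 95.18666478019337
slide [ 0.0033 -0.1062 -0.0376] rot/30deg [-0.64  -0.091  1.514] |deg| 49.4
```

Call:
move_arm:
  deltas:
    - {"slide": [0, -0.015, 0], "rotation": [-0.08, -0.01, 0.19], "fingers": 0.1}
    - {"slide": [0, -0.03, 0], "rotation": [-0.16, -0.02, 0.38], "fingers": 0.1}
    - {"slide": [0.001, -0.045, 0], "rotation": [-0.24, -0.03, 0.57], "fingers": 0.1}
    - {"slide": [0.0015, -0.053, 0], "rotation": [-0.32, -0.045, 0.757], "fingers": 0.1}

```text
clock: 8.92
tool_pos: [0.4846, 0.1248, 0.3502]
tool_rot: [1.34, 2.319, -0.199]
ft_force: [0.2, 0.0, -1.5]
opening: 0.0771
grasp_force: 0.0
```

Call:
move_arm:
  deltas:
    - {"slide": [0, -0.015, -0.01], "rotation": [-0.08, -0.01, 0.19], "fingers": 0.1}
    - {"slide": [0, -0.03, -0.02], "rotation": [-0.16, -0.02, 0.38], "fingers": 0.1}
    - {"slide": [0.001, -0.045, -0.03], "rotation": [-0.24, -0.03, 0.57], "fingers": 0.1}
    - {"slide": [0.0015, -0.053, -0.0376], "rotation": [-0.32, -0.045, 0.757], "fingers": 0.1}
    - {"slide": [0.0015, -0.053, -0.0376], "rotation": [-0.32, -0.045, 0.757], "fingers": 0.1}
    - {"slide": [0.0015, -0.053, -0.0376], "rotation": [-0.32, -0.045, 0.757], "fingers": 0.1}
    - {"slide": [0.0015, -0.053, -0.0376], "rotation": [-0.32, -0.045, 0.757], "fingers": 0.1}

```text
clock: 9.5
tool_pos: [0.4866, 0.0728, 0.314]
tool_rot: [0.787, 2.428, -0.237]
ft_force: [1.1, 0.1, -0.3]
opening: 0.0771
grasp_force: 0.0
```

```bash
python3 st.py
python3 - <<'E'
from plan import *
from rig import optics
d=grab(bot,optics,'wrist');save(d,'pics/w4.png');pickle.dump(d,open('w4.pkl','wb'))
P=pts(d);hsv=cv2.cvtColor(d['img'],cv2.COLOR_RGB2HSV).astype(int);h,s,v=hsv[...,0],hsv[...,1],hsv[...,2]
m=((h<8)|(h>172))&(s>150)&(v>60)&(P[...,2]>.06)&(P[...,2]<.15)&(np.hypot(P[...,0]-.605,P[...,1]+.014)<.05)
q=P[m];print(m.sum(),np.median(q,0),q.min(0),q.max(0))
top=q[q[:,2]>.131];print('top',len(top),top.mean(0) if len(top) else 0)
G=target();g=np.array([.605,-.014,.103]);rep(G,g-G[:,2]*.255);rep(G,g-G[:,2]*.155)
E
```

```text
9.5 [0.48661033 0.07278844 0.31399669] [ 0.053  0.165  1.994 -0.681  0.595 -0.392] [ 1.1  0.1 -0.3] 0.07707883634084382
[[-0.664   0.5851  0.4656]
 [ 0.4838  0.811  -0.329 ]
 [-0.57    0.0068 -0.8216]] 143.92148269656843
2029 [ 0.59772969 -0.00997477  0.11314233] [ 0.59361769 -0.02510021  0.0696191 ] [ 0.61185345 -0.00350244  0.13573607]
top 406 [ 0.6020426  -0.01303439  0.13380654]
slide [-0.0009 -0.002  -0.0025] rot/30deg [-0.014  0.002  0.008] |deg| 0.5
slide [ 0.0458 -0.0353 -0.0844] rot/30deg [-0.014  0.002  0.008] |deg| 0.5
```

View pics/w4.png

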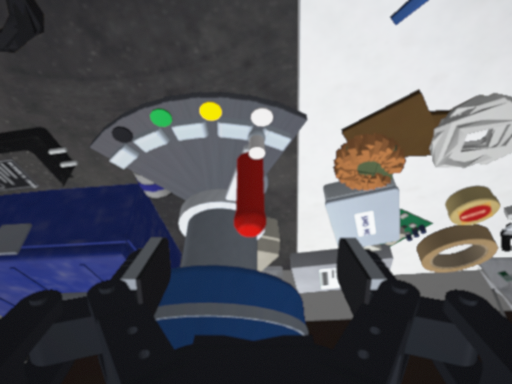

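The wrist view shows the red handle top at (250,222), centred between the fingers, with the head at (230,300) below it. I advance along the tool axis.

Call:
move_arm:
  deltas:
    - {"slide": [0.014, -0.011, -0.025], "rotation": [0, 0, 0], "fingers": 0.1}
    - {"slide": [0.027, -0.021, -0.05], "rotation": [0, 0, 0], "fingers": 0.1}
    - {"slide": [0.027, -0.021, -0.05], "rotation": [0, 0, 0], "fingers": 0.1}

```text
clock: 9.8
tool_pos: [0.514, 0.0509, 0.2608]
tool_rot: [0.785, 2.432, -0.24]
ft_force: [-0.7, -0.7, 0.2]
opening: 0.0768
grasp_force: 0.0
```

```bash
python3 st.py
python3 - <<'E'
from plan import *
G=target();g=np.array([.604,-.0137,.103]);rep(G,g-G[:,2]*.155)
E
```

```text
9.8 [0.5140324  0.05089042 0.26083564] [-1.000e-03  2.820e-01  2.006e+00 -8.050e-01  4.740e-01 -2.880e-01] [-0.7 -0.7  0.2] 0.07682700770391057
[[-0.667   0.5841  0.4625]
 [ 0.4823  0.8117 -0.3295]
 [-0.5679  0.0033 -0.8231]] 144.13059754652295
slide [ 0.0176 -0.013  -0.0309] rot/30deg [-0.013 -0.007  0.008] |deg| 0.5
```

Call:
move_arm:
  deltas:
    - {"slide": [0.009, -0.0065, -0.015], "rotation": [0, 0, 0], "fingers": 0.1}
    - {"slide": [0.0176, -0.013, -0.031], "rotation": [0, 0, 0], "fingers": 0.1}
    - {"slide": [0.0176, -0.013, -0.031], "rotation": [0, 0, 0], "fingers": 0.1}
    - {"slide": [0.0176, -0.013, -0.031], "rotation": [0, 0, 0], "fingers": 0.5}
    - {"slide": [0.0176, -0.013, -0.031], "rotation": [0, 0, 0], "fingers": 0.7}
    - {"slide": [0.0176, -0.013, -0.031], "rotation": [0, 0, 0], "fingers": 1}
    - {"slide": [0.0176, -0.013, -0.031], "rotation": [0, 0, 0], "fingers": 1}
    - {"slide": [0.0176, -0.013, -0.031], "rotation": [0, 0, 0], "fingers": 1}
    - {"slide": [0.0176, -0.013, -0.031], "rotation": [0, 0, 0], "fingers": 1}
    - {"slide": [0.0176, -0.013, -0.031], "rotation": [0, 0, 0], "fingers": 1}
    - {"slide": [0.0176, -0.013, -0.031], "rotation": [0, 0, 0], "fingers": 1}
  grip_force: 25

```text
clock: 10.72
tool_pos: [0.5307, 0.0385, 0.2343]
tool_rot: [0.781, 2.427, -0.239]
ft_force: [-4.3, 1.5, 5.8]
opening: 0.0206
grasp_force: 23.4
```

```bash
python3 st.py
python3 - <<'E'
from plan import *
s=bot.state();M=R.from_rotvec(s['tool_rot']).as_matrix();print('grasp pt',s['tool_pos']+M[:,2]*.155)
p=np.array([.6655,-.0935])
f=lambda th:p+.1*np.array([-np.cos(th),-np.sin(th)])
print((f(-.92)))
for k in np.arange(.1,.71,.1): print(k.round(2),(f(-.92+k)-f(-.92)).round(4))
E
```

```text
10.7167 [0.5306929  0.03852078 0.23431471] [-0.028  0.347  2.001 -0.903  0.415 -0.204] [-4.3  1.5  5.8] 0.020631035479595383
[[-0.6651  0.5818  0.4681]
 [ 0.4793  0.8133 -0.3299]
 [-0.5727  0.005  -0.8198]] 144.2212550824919
grasp pt [ 0.60325372 -0.01261042  0.10724966]
[ 0.60491798 -0.01393984]
0.1 [-0.0076 -0.0064]
0.2 [-0.0146 -0.0136]
0.3 [-0.0208 -0.0215]
0.4 [-0.0262 -0.0299]
0.5 [-0.0307 -0.0388]
0.6 [-0.0343 -0.0481]
0.7 [-0.037  -0.0577]
```

Call:
move_arm:
  deltas:
    - {"slide": [-0.004, -0.0032, 0], "rotation": [0, 0, 0], "fingers": 1}
    - {"slide": [-0.0076, -0.0064, 0], "rotation": [0, 0, 0], "fingers": 1}
    - {"slide": [-0.011, -0.01, 0], "rotation": [0, 0, 0], "fingers": 1}
    - {"slide": [-0.0146, -0.0136, 0], "rotation": [0, 0, 0], "fingers": 1}
    - {"slide": [-0.018, -0.0175, 0], "rotation": [0, 0, 0], "fingers": 1}
    - {"slide": [-0.0208, -0.0215, 0], "rotation": [0, 0, 0], "fingers": 1}
    - {"slide": [-0.0236, -0.0257, 0], "rotation": [0, 0, 0], "fingers": 1}
    - {"slide": [-0.0262, -0.0299, 0], "rotation": [0, 0, 0], "fingers": 1}
    - {"slide": [-0.0285, -0.0343, 0], "rotation": [0, 0, 0], "fingers": 1}
    - {"slide": [-0.0307, -0.0388, 0], "rotation": [0, 0, 0], "fingers": 1}
    - {"slide": [-0.0326, -0.0434, 0], "rotation": [0, 0, 0], "fingers": 1}
    - {"slide": [-0.0343, -0.0481, 0], "rotation": [0, 0, 0], "fingers": 1}
    - {"slide": [-0.0343, -0.0481, 0], "rotation": [0, 0, 0], "fingers": 1}
    - {"slide": [-0.0343, -0.0481, 0], "rotation": [0, 0, 0], "fingers": 1}
    - {"slide": [-0.0343, -0.0481, 0], "rotation": [0, 0, 0], "fingers": 1}

```text
clock: 11.97
tool_pos: [0.4957, -0.0093, 0.2335]
tool_rot: [0.78, 2.429, -0.239]
ft_force: [-5.0, 2.3, 4.9]
opening: 0.0209
grasp_force: 25.6
```

```bash
python3 st.py
python3 - <<'E'
from plan import *
s=bot.state();M=R.from_rotvec(s['tool_rot']).as_matrix();g=s['tool_pos']+M[:,2]*.155;print('grasp pt',g)
v=g[:2]-[.6655,-.0935];print(np.hypot(*v),'lever',np.arctan2(-v[1],-v[0])+.92)
E
```

```text
11.9667 [ 0.49573457 -0.00926777  0.23351566] [-0.149  0.289  2.101 -0.938  0.323 -0.26 ] [-5.   2.3  4.9] 0.020861789323394518
[[-0.6664  0.5812  0.4671]
 [ 0.479   0.8138 -0.3292]
 [-0.5714  0.0043 -0.8206]] 144.29245737664644
grasp pt [ 0.56813544 -0.06029576  0.10631795]
0.10287069221278201 lever 0.5913384342803286
```

Call:
move_arm:
  deltas:
    - {"slide": [0, 0, 0], "rotation": [0, 0, 0], "fingers": 0.5}
    - {"slide": [0, 0, 0], "rotation": [0, 0, 0], "fingers": 0.2}
    - {"slide": [0, 0, 0], "rotation": [0, 0, 0], "fingers": 0.2}
    - {"slide": [0, 0, 0], "rotation": [0, 0, 0], "fingers": 0.2}
    - {"slide": [0, 0, 0], "rotation": [0, 0, 0], "fingers": 0.2}
    - {"slide": [-0.009, 0.0066, 0.0164], "rotation": [0, 0, 0], "fingers": 0.2}
    - {"slide": [-0.023, 0.0165, 0.041], "rotation": [0, 0, 0], "fingers": 0.2}
    - {"slide": [-0.037, 0.026, 0.066], "rotation": [0, 0, 0], "fingers": 0.2}
    - {"slide": [-0.051, 0.036, 0.09], "rotation": [0, 0, 0], "fingers": 0.2}
    - {"slide": [-0.056, 0.04, 0.1], "rotation": [0, 0, 0], "fingers": 0.2}
    - {"slide": [-0.056, 0.04, 0.1], "rotation": [0, 0, 0], "fingers": 0.2}
    - {"slide": [-0.056, 0.04, 0.1], "rotation": [0, 0, 0], "fingers": 0.2}

```text
clock: 12.97
tool_pos: [0.4407, 0.0304, 0.3337]
tool_rot: [0.78, 2.426, -0.238]
ft_force: [0.4, -0.4, -0.5]
opening: 0.0683
grasp_force: 0.0
```

```bash
python3 st.py
python3 - <<'E'
from plan import *
from rig import optics
d=grab(bot,optics,'wrist');e=grab(bot,optics,'scene')
cv2.imwrite('pics/f.png',np.hstack([cv2.resize(d['img'][60:300,50:370],(400,300)),cv2.resize(e['img'][130:310,150:310],(400,450))[75:375]])[...,::-1])
P=pts(d);hsv=cv2.cvtColor(d['img'],cv2.COLOR_RGB2HSV).astype(int);h,s,v=hsv[...,0],hsv[...,1],hsv[...,2]
m=((h<8)|(h>172))&(s>150)&(v>60)&(P[...,2]>.131)&(P[...,2]<.15)&(np.hypot(P[...,0]-.6655,P[...,1]+.0935)<.13)
g=P[m].mean(0);w=g[:2]-[.6655,-.0935];print('handle top',m.sum(),g,np.hypot(*w),np.arctan2(-w[1],-w[0])+.92)
m=(h>40)&(h<85)&(s>90)&(v>60)&(np.hypot(P[...,0]-.54,P[...,1]+.053)<.03);print('green',m.sum(),P[m].mean(0))
E
```

```text
12.9667 [0.44073596 0.03044024 0.33366534] [-0.059  0.034  2.086 -0.595  0.566 -0.573] [ 0.4 -0.4 -0.5] 0.06828452692618135
[[-0.6649  0.5814  0.469 ]
 [ 0.4794  0.8136 -0.329 ]
 [-0.5728  0.0061 -0.8197]] 144.20820200517994
handle top 358 [ 0.56751244 -0.06074511  0.13411682] 0.10331720273111693 0.597401276073505
green 292 [ 0.53973958 -0.05265919  0.05175776]
```

View pics/f.png

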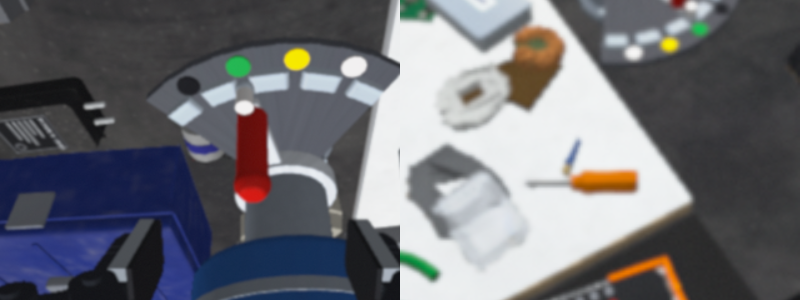

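The lever's plunger at (245,105) points straight at the green dot (238,67), and the lever angle measures 0.597. The arm is clear of everything, so I hand the job in.

```bash
python3 -c "
from rig import ticket
print(ticket.close_job())"
```

```text
the job is handed in; nothing more can be done
None
```

The remote is lying flat, keys up, on the cradle floor, and the lever sits in the green-dot notch (measured at 0.597 rad, target 0.60). Both are released, and the job was handed in at about 13 s; no verdict came back.

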